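# Clamp a seat board and hold a spring gauge square on its pencilled ring

## Robot

A 6-joint arm with a two-finger parallel gripper is mounted at the origin on the work surface. World frame = base frame: x ahead of the robot, y to its left, z up, the work surface at z = 0. Lengths are in m, angles in degrees, forces in N, time in s.
With the tool pointing down it reaches from about 0.275 to 0.85 m from the base axis. Payload 19 kg.
Tool frame: the origin (TCP) lies midway between the tips of the shut fingers; the grasp point (between the pads) lies 19 mm behind it; z points along the fingers, y is the direction in which the jaws open and shut (so a half turn about z gives the same grasp; the last joint's range is limited). The gripper opens to 85 mm and grips with 20 to 120 N. Pads are 22 mm wide; open, the fingers measure 114 mm over their backs; the gripper's body (76 mm by 85 mm) begins 54 mm behind the grasp point. The pads swing forward as they close: fully open they stand 13 mm farther back than shut.
Start: joints at [68.182, 8.623, 82.357, -0, 89.026, -7.678], TCP at [0.14, 0.558, 0.231] pointing down, gripper open.
Joint ranges: [-160.23, 160.23], [-39.13, 120.54], [6.94, 153.29], [-79.49, 259.48], [9.18, 160.14], [-161.06, 161.06]. Speed limits (degrees/s): [108.29, 108.29, 127.2, 172.46, 172.46, 172.46].

## Interface

Orientations are given as [roll, pitch, yaw] about the fixed x, y, z axes, in that order (R = Rz(yaw) Ry(pitch) Rx(roll)).
In Python, from cell import r gives the robot as it stands.
- The arm moves only by the shell command python3 -m creep 'ROWS'. ROWS is JSON, one flat list of numbers, 5 for each row, row after row: the shift along the tool's x, y, z in mm, then the turn about the tool's z in rad, then the opening in per cent of the stroke, from 0 (shut) to 100 (fully open). In form: [tx, ty, tz, turn, gripper, tx, ty, tz, turn, gripper, ...]. A call has 1 to 20 rows; each row is the pose to reach, as a shift and turn from the pose measured when the call began, along the tool's axes at that moment; what a row does not reach only later rows make up. A row lasts 1/12 s, in which the tool goes at most 41.7 mm and 7.16 degrees, less where a joint would pass 70% of its speed; a pose out of reach is approached as far as the arm can. A call with a gripper value outside its range is refused whole. The fingers move at their own pace and stop on an object; the grip force is fixed at half the most. Time passes only in rows, so rows that repeat a pose let the fingers close. It gives the time, the measured TCP pose, the force and the opening at its end, in the units of the state.
- r.get_obs(): the state, without advancing time (a new reading comes with each control period).
- r.camera(name): name is "scene" or "top" or "wrist"; returns a dict with "pixels" (400x640x3 uint8, blue, green, red), "mtx" (3x3 intrinsics, pixels), "rvec" (rotation vector, rad) and "tvec" (3), from world to camera coordinates, as OpenCV has them. Camera axes: x right, y down, z forward; pixel columns grow to the right and rows downward; lengths in m; the calibration is good to about 2 mm. A picture is of the moment at which its call begins. There is no depth.
- r.job_done(): hands the job in, once; it reports no verdict.
The state is a dict: "time_s": time; "q": joint angles; "qvel": joint speeds; "joint_efforts": joint torques, N m; "tcp_pos": TCP position; "orientation": TCP orientation; "force": force on the tool from outside, world axes, zero at the start; "ft_torque": the same for the moment, N m; "finger_gap": finger opening in m.
Only numpy, scipy, OpenCV 4.12 (cv2) and the standard library are available. Lean on these libraries where they do the work, as an engineer would, in place of code of your own. Each camera call takes 0.05 s, during which the arm holds its last target.

## Task

Turn the clamp's crank clockwise (seen from above) by one full turn and a little more, until the clamp pad is down on the sloping seat board. Then take the spring gauge out of its stand and press its foot gently on the board inside the pencilled ring (not the cross), the gauge square to the sloping face and its spring about half pressed, never bottomed out. Finish while holding the gauge there, and leave the glue bottle, the offcut and the hammer alone.

Things in the scene. Friction and masses are not known exactly. Their poses are not given: they have to be found in the camera images.
- seat: fixed: plywood base 200 x 400 x 12 mm carrying a light-wood seat board (160 mm up the slope, 380 mm along y, 22 mm thick) that slopes 0.28 rad (16 deg), rising toward this piece's own +x. Origin: centre of the base's underside; z up. The middle of the board's upper face is 75 mm above it. A dark steel clamp with the crank stands on it at y = +140 mm
- crank (a joint): turn of the clamp's crank, rad, growing clockwise from above. Starts between 0 and 0.25; at 0 the knob lies on the seat piece's +y side of the axis. The pad comes down 1.29 mm per rad, reaches the board at about 6.5; firm stop at 7.2. It stays where it is left; about 1 N at the knob turns it
- crank_axis (a point): point on the crank's upright turning axis, level with the middle of the knob; axis at x = 0, y = +140 mm of the seat piece. Below: a steel arm 30 mm wide, top 130 mm above the table, reaching over the board from a post at x = +112 mm (30 x 35 mm, 130 mm high)
- knob_mid (a point): middle of the crank's upright dark-wood knob, 22 mm across, 50 mm tall (161 to 211 mm above the table), 55 mm from the crank axis. It spins freely on its own axis, so a gripper can carry it round without turning. Right under it is the flat crank arm, top 160 mm above the table; nothing else there is higher than that
- gauge: loose spring gauge, about 0.22 kg, upright in its stand. Origin: centre of the foot's underside, spring relaxed; z up its axis. From the origin up: rubber foot 14 mm across on an 8 mm rod; steel nose 22 mm across from 20 mm; collar 42 mm across from 46 to 54 mm; grey square handle 26 x 26 mm (faces along its x and y) from 54 to 126 mm, glass disc on top to 128 mm
- plunger (a joint): how far the gauge's foot is pushed in, m: 0 relaxed, 0.012 bottomed out. The spring gives 1.6 N at the start plus 0.4 N per mm (about 4 N half-way, 6.4 N at the bottom)
- foot (a point): centre of the underside of the gauge's foot (moves with the foot)
- stand: fixed dark wood block 90 x 90 x 50 mm with an upright through hole 27 mm across in its middle; origin at the centre of its underside. The gauge's nose hangs in the hole, its collar rests on top, the foot 4 mm above the table; lift 50 mm straight up to clear it
- ring_spot (a point): centre of the pencilled ring, 32 mm across, a thin dark line on the sloping face; z is square out of the face, y along the board. It lies 10 mm down the slope from the board's middle, at seat-piece y between -130 and 0 mm; ring and cross may change places
- cross_spot (a point): centre of the pencilled cross, 37 mm from end to end, on the same line of the face: not the place to measure
- glue: bystander: white bottle, 56 mm across, 150 mm tall, origin under its centre
- offcut: bystander: dark wood offcut 50 x 110 x 35 mm lying flat, origin under its centre
- hammer_tool: bystander: hammer lying on the bench, wooden handle, steel head, about 250 mm long; origin near its middle

How it is judged (in metres and radians):
On the way, in this order (a step that is already met when the one before it is completed fails the run):
1. the crank has been turned clockwise until the pad is down (crank past 6.45 rad) (value of joint crank above 6.45 rad), for 0.2 s.
2. the gauge is held clear above its stand (height (world z) of gauge above 0.055 m and contact force between the fingers and gauge above 1 N), for 0.2 s.
At the end, for the whole second after the job is handed in: the crank is past 6.45 rad (pad down); the fingers hold the gauge still, its foot within 10 mm of the ring's centre, its axis within 0.14 rad (8 deg) of square to the sloping face, pressing with 1.8 to 8 N, the spring pressed in by 1.5 to 11.2 mm (value of joint crank above 6.45 rad and distance between foot and ring_spot below 0.01 m and angle between the z axis of gauge and the z axis of ring_spot, either way round below 0.14 rad and angle between gauge's own z axis and vertical below 0.6 rad and contact force between gauge and seat between 1.8 and 8 N and value of joint plunger between 0.0015 and 0.0112 m and contact force between the fingers and gauge above 2 N and linear speed of gauge below 0.02 m/s); the arm keeps its last pose, push and grip.
It fails at once if the gauge is rammed into the board (over 25 N) (contact force between gauge and seat above 25 N).
It fails at once if the glue bottle is disturbed (distance of glue from where it was at the start of the episode above 0.03 m or angle between glue's own z axis and vertical above 0.5 rad).
It fails at once if the offcut is disturbed (distance of offcut from where it was at the start of the episode above 0.03 m).
It fails at once if the hammer is disturbed (distance of hammer_tool from where it was at the start of the episode above 0.03 m).
It also fails if it takes over 72 s, if anything falls off the work surface, if the arm or the gripper's body presses on something with over 40 N, if the wrist force passes 120 N, or if a joint passes its speed limit or range.

## Working session

There is one attempt and no reset: what is moved stays moved. The work goes in short steps, Python scripts to look and compute and a shell command to move; the robot and the scene stay as the last step left them, time stands still between calls to the robot, and variables do not carry over. Pictures are saved under pics/ and viewed, and the job is handed in when it is done.

```bash
ls; mkdir -p pics
cat > h.py <<'E'
import numpy as np, cv2
from cell import r
def snap(n,f=None,crop=None,s=1):
    c=r.camera(n); im=np.array(c["pixels"]).astype(np.uint8)
    if crop: x0,y0,x1,y1=crop; im=im[y0:y1,x0:x1]
    if s!=1: im=cv2.resize(im,None,fx=s,fy=s,interpolation=cv2.INTER_CUBIC)
    if f: cv2.imwrite("pics/"+f,im)
    return c
def ray(c,u,v):
    R,_=cv2.Rodrigues(np.array(c["rvec"],float)); t=np.array(c["tvec"],float).reshape(3)
    p=cv2.undistortPoints(np.array([[[u,v]]],float),np.array(c["mtx"],float),None)[0,0]
    d=R.T@np.array([p[0],p[1],1.]); o=-R.T@t
    return o,d
def atz(c,u,v,z):
    o,d=ray(c,u,v); return o+d*(z-o[2])/d[2]
def proj(c,P):
    return cv2.projectPoints(np.array(P,float).reshape(-1,1,3),np.array(c["rvec"],float),np.array(c["tvec"],float),np.array(c["mtx"],float),None)[0].reshape(-1,2)
E
python3 - <<'E'
from h import *
print(r.get_obs())
for n in ["scene","top","wrist"]:
    c=snap(n,n+"0.png"); print(n,ray(c,320,200))
import pickle
E
```

```text
pics
{'time_s': 0.0, 'q': array([ 6.81806342e+01,  8.64962721e+00,  8.23919412e+01,  3.71473458e-04,
        8.90255170e+01, -7.67734171e+00]), 'qvel': array([ 0.04111513,  0.03837865, -0.05442256,  0.00800959,  0.19663781,
        0.09494406]), 'joint_efforts': array([-3.21685479e-05, -7.13052249e+01, -5.70884013e+01, -5.59428122e-05,
        8.77733779e-03,  4.57574527e-05]), 'tcp_pos': array([0.14041291, 0.55734756, 0.23069786]), 'orientation': array([-1.79933566e+02, -9.33030445e-03,  1.65857964e+02]), 'force': array([ 0.37031882, -0.3755847 , -0.18188229]), 'ft_torque': array([-0.03579311, -0.00217224, -0.03383154]), 'finger_gap': 0.08523830208258884}
scene (array([ 1.43008203, -0.19469365,  0.88945659]), array([-0.78792886,  0.10939887, -0.60668417]))
top (array([ 0.35623641, -0.07627852,  1.09894061]), array([ 0.20225633, -0.00477593, -0.97935961]))
wrist (array([0.06832624, 0.57633469, 0.37278005]), array([ 0.29308002, -0.05427633, -0.95473809]))
```

View pics/scene0.png

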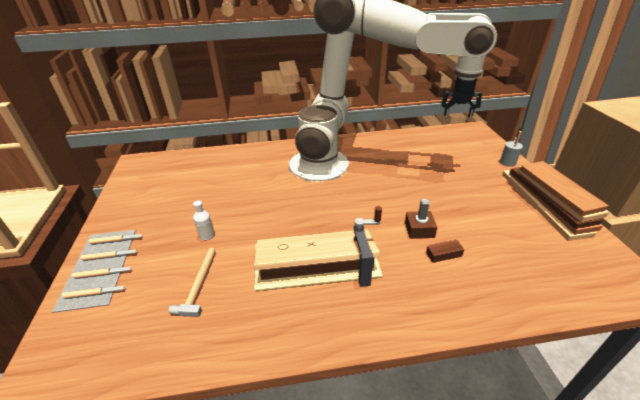

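View pics/top0.png

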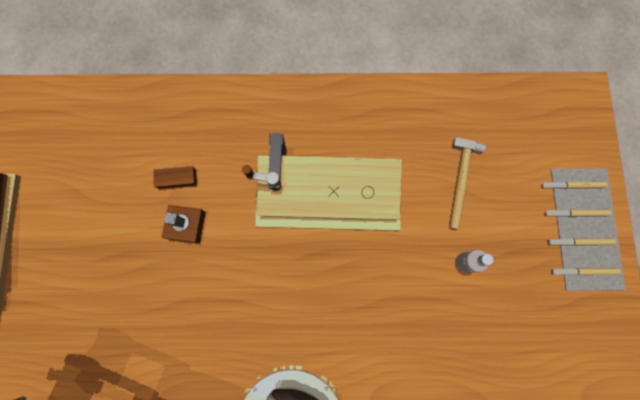

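View pics/wrist0.png

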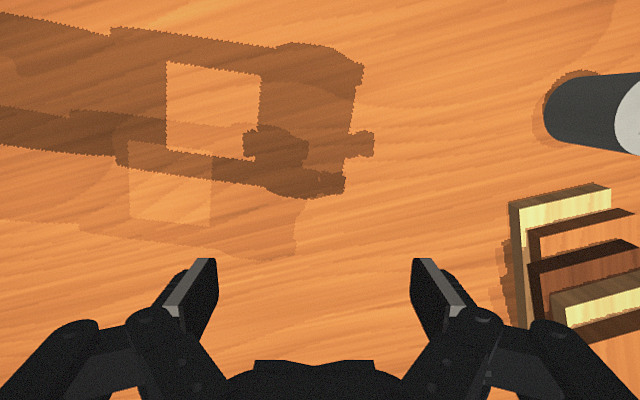

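The top view shows the seat board at about (256..402, 157..228), clamp with hub at (272,178) and knob at (248,172). The ring is at (368,192), the cross at (334,191), and the stand with gauge at (183,223). I'll zoom in on those.

Run:
```python
from h import *
snap("top","t_seat.png",(230,125,430,245),4)
snap("top","t_stand.png",(150,150,260,240),7)
snap("scene","s_stand.png",(340,190,470,290),6)
```

```text
(no output)
```

View pics/t_seat.png

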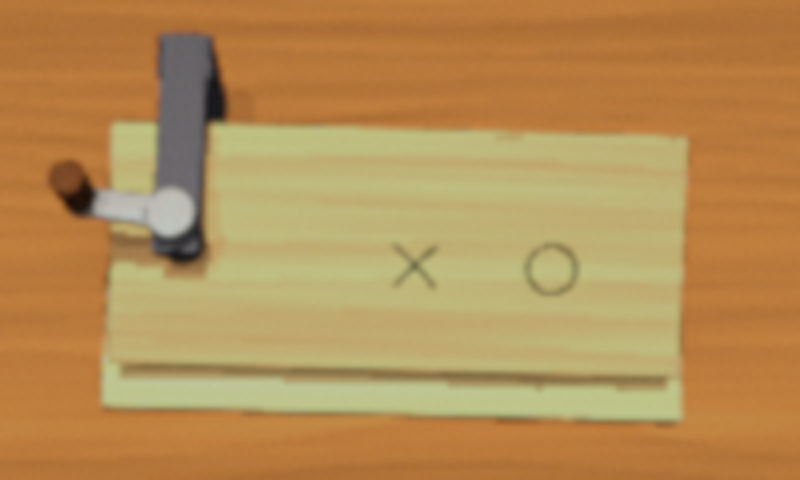

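View pics/t_stand.png

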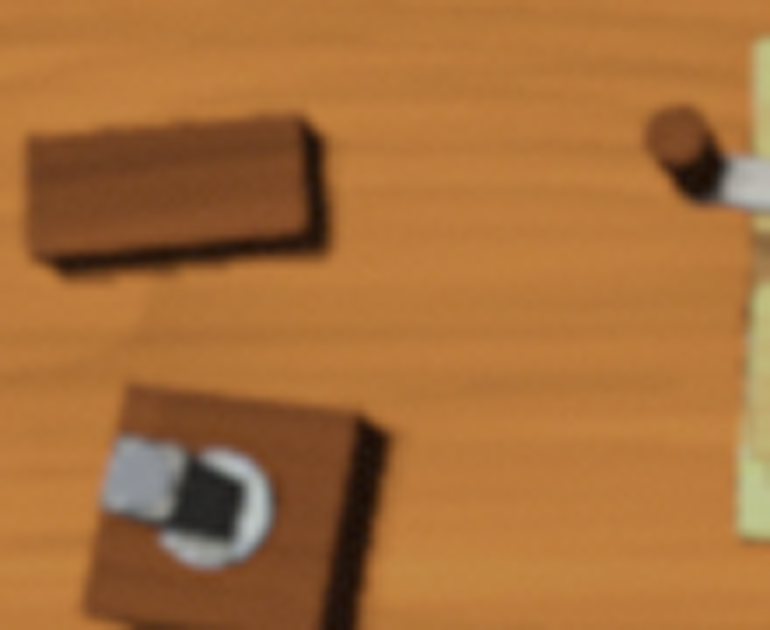

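View pics/s_stand.png

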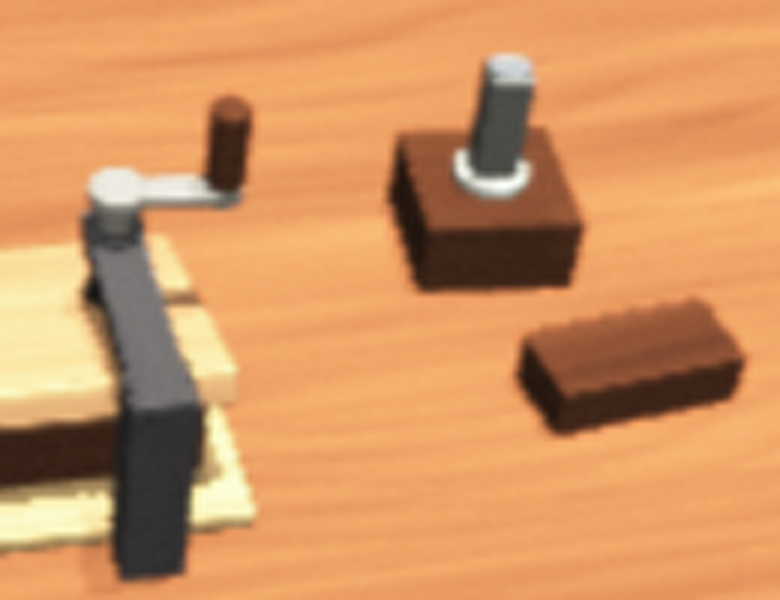

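Run:
```python
from h import *
c=r.camera("top"); s=r.camera("scene")
def cr(x,y,x0,y0,k): return (x+.5)/k-.5+x0,(y+.5)/k-.5+y0
def T(x,y,z): return atz(c,*cr(x,y,230,125,4),z)
def S(x,y,z): return atz(c,*cr(x,y,150,150,7),z)
hl,hr,ll,lr=T(112,122,.0971),T(687,137,.0971),T(108,362,.0529),T(680,377,.0529)
print("hi",hl,hr,np.linalg.norm(hl-hr)); print("lo",ll,lr,np.linalg.norm(ll-lr))
bl,br=T(102,407,.012),T(682,421,.012);print("base",bl,br,np.linalg.norm(bl-br))
for a,b in((hl,hr),(ll,lr),(bl,br)):
    d=a-b; print("yaw",np.degrees(np.arctan2(-d[0],d[1])))
hub=T(170,211,.16);kn=T(68,180,.211);print("hub",hub,"knob",kn,np.linalg.norm((hub-kn)[:2]))
print("knob2",S(680,135,.211))
print("ring",T(551.5,270,.0722),"cross",T(415,266,.0722))
print("gtop",S(143,477,.132),"collar",S(213,508,.058))
for p in [(128,385),(362,413),(85,608)]: print("stand",S(*p,.05))
# scene
def Q(x,y,z): return atz(s,*cr(x,y,340,190,6),z)
print("scene gtop",Q(510,68,.132),"knob",Q(231,108,.211),"hub",Q(117,187,.165))
for p in [(402,130),(548,130),(432,228),(582,226)]: print("stand",Q(*p,.05))
```

```text
hi [0.68453456 0.08133563 0.0971    ] [ 0.67159471 -0.2955143   0.0971    ] 0.3770720140847265
lo [0.53255905 0.08730114 0.0529    ] [ 0.51939925 -0.29252061  0.0529    ] 0.3800496563534542
base [0.50818578 0.09711011 0.012     ] [ 0.49522019 -0.3009038   0.012     ] 0.39822504358293276
yaw -1.9665861560239273
yaw -1.984351035988596
yaw -1.8657910980615169
hub [0.6071928  0.03500404 0.16      ] knob [0.61245925 0.08799401 0.211     ] 0.053251030121634374
knob2 [0.61429475 0.08783827 0.211     ]
ring [ 0.58853844 -0.2069456   0.0722    ] cross [ 0.59193954 -0.11681976  0.0722    ]
gtop [0.51450602 0.2867084  0.132     ] collar [0.51460605 0.28748008 0.058     ]
stand [0.56356228 0.32549902 0.05      ]
stand [0.55197383 0.23575102 0.05      ]
stand [0.47822153 0.33603478 0.05      ]
scene gtop [0.51715589 0.29049394 0.132     ] knob [0.61794359 0.09253903 0.211     ] hub [0.61464478 0.03730032 0.165     ]
stand [0.46485213 0.2562224  0.05      ]
stand [0.48089823 0.3423927  0.05      ]
stand [0.55317905 0.2430372  0.05      ]
stand [0.56696052 0.32763531 0.05      ]
```

```bash
cat >> h.py <<'E'
from scipy.spatial.transform import Rotation as Ro
def pose():
    o=r.get_obs(); return np.array(o["tcp_pos"]),Ro.from_euler("xyz",o["orientation"],degrees=True).as_matrix(),o
def to(P):
    p,R,o=pose(); print("tool mm",np.round(R.T@(np.array(P)-p)*1000,1),"yaw",o["orientation"],"t",o["time_s"])
def st():
    p,R,o=pose(); print("t",round(o["time_s"],2),"p",np.round(p,4),"rpy",np.round(o["orientation"],2),"F",np.round(o["force"],2),"gap",round(o["finger_gap"],4),"q",np.round(o["q"],1))
E
python3 -c "
from h import *
to([.6145,.089,.255])"
```

```text
tool mm [-574.1 -338.5  -23.7] yaw [-1.79984662e+02 -8.01063770e-04  1.65859830e+02] t 0.4
```

```bash
python3 -m creep '[-15,-9,-24,0,100,-45,-27,-24,-0.02,100,-80,-47,-24,-0.05,100,-115,-68,-24,-0.1,100,-150,-88,-24,-0.15,100,-185,-109,-24,-0.2,100,-220,-130,-24,-0.21,100,-255,-150,-24,-0.21,100,-290,-171,-24,-0.21,100,-325,-192,-24,-0.21,100,-360,-212,-24,-0.21,100,-395,-233,-24,-0.21,100,-430,-254,-24,-0.21,100,-465,-274,-24,-0.21,100,-500,-295,-24,-0.21,100,-530,-312,-24,-0.21,100,-552,-326,-24,-0.21,100,-566,-334,-24,-0.21,100,-574,-338,-24,-0.21,100,-574,-338,-24,-0.21,100]'
python3 - <<'E'
from h import *
st()
snap("wrist","w1.png"); snap("top","t1.png",(230,125,430,245),4)
E
```

```text
time_s: 2.07
tcp_pos: [0.6151, 0.0889, 0.2548]
orientation: [-180.0, -0.0, 177.8]
force: [-0.2, -0.3, -0.7]
finger_gap: 0.0853
t 2.07 p [0.6151 0.0889 0.2548] rpy [-1.7998e+02 -4.0000e-02  1.7783e+02] F [-0.17 -0.35 -0.73] gap 0.0853 q [  1.1  13.9  73.4  -0.   92.7 -86.7]
```

View pics/w1.png

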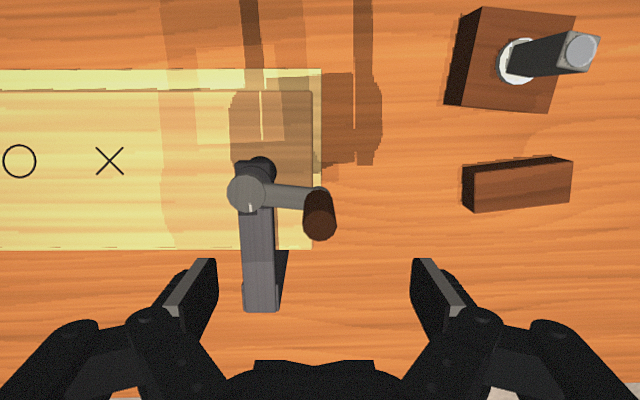

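Wrist view: knob top centre at about (319,224), hub at (249,192), ring (19,161), cross (109,160), gauge top disc (581,50). I'll measure from these.

Run:
```python
from h import *
c=r.camera("wrist"); st()
print("knob",atz(c,319.5,224,.211),"hub",atz(c,249,192,.163),"ring",atz(c,19,161,.0722),"cross",atz(c,109.5,160,.0722),"gtop",atz(c,581,50,.132))
print(proj(c,[[.6068,.035,.16],[.5889,-.207,.0722],[.5153,.288,.132],[.6145,.089,.211]]))
```

```text
t 2.22 p [0.6138 0.0907 0.2555] rpy [180.    -0.   177.95] F [-1.2  -0.77  0.06] gap 0.0856 q [  1.3  13.7  73.5   0.   92.7 -86.7]
knob [0.6130165  0.09460445 0.211     ] hub [0.60467905 0.04357894 0.163     ] ring [ 0.58952278 -0.20165986  0.0722    ] cross [ 0.59179721 -0.11141685  0.0722    ] gtop [0.51329595 0.2927015  0.132     ]
[[238.60371328 194.02205445]
 [ 13.49858975 160.57423518]
 [574.0689328   53.18837355]
 [310.35439755 226.59224015]]
```

Run:
```python
from h import *
c=r.camera("wrist"); p,R,o=pose()
print(proj(c,[p+R@[0,y,-.013] for y in(-.0425,0,.0425)]),p)
snap("scene","s1.png",(300,60,500,300),2.5)
```

```text
[[216.08401318 274.17591483]
 [312.59340878 274.11374029]
 [409.04551933 274.05160266]] [0.61377778 0.09077255 0.2556034 ]
```

View pics/s1.png

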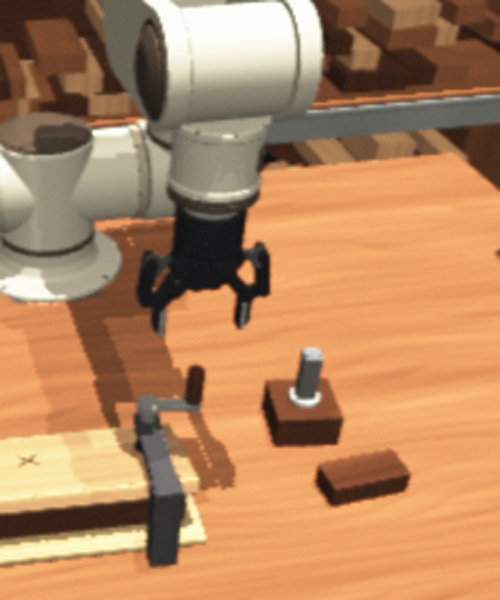

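```bash
python3 -c "
from h import *
to([.6138,.092,.174])"
```

```text
tool mm [ 0.1  1.3 81.7] yaw [-1.79996687e+02  2.66572540e-02  1.77970286e+02] t 2.3167
```

```bash
python3 -m creep '[0,1,15,0,100,0,1,40,0,100,0,1,65,0,100,0,1,76,0,80,0,1,81,0,60,0,1,81,0,40,0,1,81,0,35,0,1,81,0,30,0,1,81,0,20,0,1,81,0,20,0,1,81,0,20,0,1,81,0,20]'
python3 - <<'E'
from h import *
st()
snap("wrist","w2.png")
E
```

```text
time_s: 3.32
tcp_pos: [0.6145, 0.092, 0.1764]
orientation: [180.0, 0.2, 178.0]
force: [-0.5, 2.4, 5.9]
finger_gap: 0.0207
t 3.32 p [0.6145 0.092  0.1764] rpy [1.7997e+02 1.7000e-01 1.7797e+02] F [-0.5   2.44  5.92] gap 0.0207 q [  1.4  15.3  80.7   0.   83.8 -86.6]
```

View pics/w2.png

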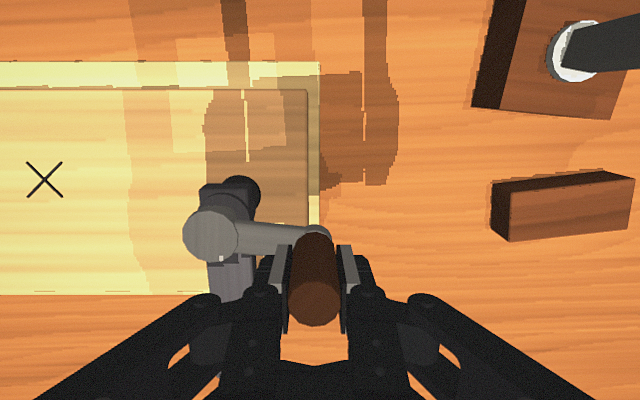

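Run:
```python
import numpy as np
f0=.095
for f in f0+np.arange(.15,1.66,.15): print(round(f,3),np.round([-55*(np.sin(f)-np.sin(f0)),55*(np.cos(f)-np.cos(f0))],1))
```

```text
0.245 [-8.1 -1.4]
0.395 [-15.9  -4. ]
0.545 [-23.3  -7.7]
0.695 [-30.  -12.5]
0.845 [-35.9 -18.2]
0.995 [-40.9 -24.8]
1.145 [-44.9 -32. ]
1.295 [-47.7 -39.8]
1.445 [-49.3 -47.9]
1.595 [-49.8 -56.1]
1.745 [-49.  -64.3]
```

```bash
python3 -m creep '[-8,-1,0,0,20,-16,-4,0,0,20,-23,-8,0,0,20,-30,-12,0,0,20,-36,-18,0,0,20,-41,-25,0,0,20,-45,-32,0,0,20,-48,-40,0,0,20,-49,-48,0,0,20,-50,-56,0,0,20,-50,-56,0,0,20,-50,-56,0,0,20]'
python3 - <<'E'
from h import *
st()
snap("wrist","w3.png")
E
```

```text
time_s: 4.37
tcp_pos: [0.6617, 0.0335, 0.1763]
orientation: [180.0, -0.0, 177.9]
force: [-15.8, -0.2, 2.6]
finger_gap: 0.0204
t 4.37 p [0.6617 0.0335 0.1763] rpy [ 1.7996e+02 -3.0000e-02  1.7793e+02] F [-15.82  -0.21   2.57] gap 0.0204 q [ -3.8  20.3  74.2   0.   85.5 -91.7]
```

View pics/w3.png

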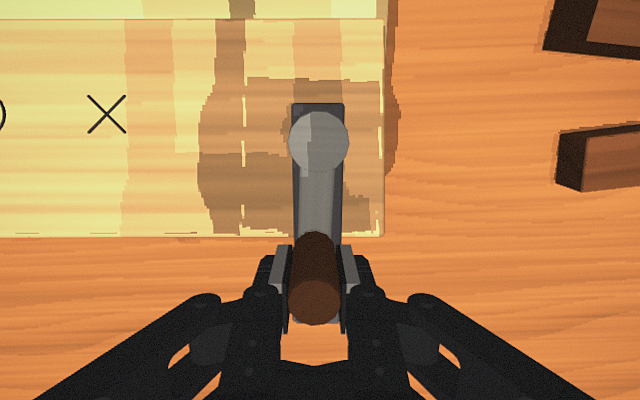

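```bash
cat >> h.py <<'E'
def circ(f1,df,n,C=(.6065,.0362)):
    p,R,o=pose(); sx=np.array([.9994,-.034]); sy=np.array([.034,.9994])
    rel=(p[:2]-C); print("phi",np.arctan2(rel@sx,rel@sy),"rad",np.linalg.norm(rel))
    for i in range(n):
        f=f1+df*i; w=np.array(C)+.055*(np.sin(f)*sx+np.cos(f)*sy)
        d=R.T@np.array([*(w-p[:2]),0])*1000; print(round(f,2),np.round(d[:2]))
E
python3 -c "
from h import *
circ(1.73,.15,18)"
```

```text
phi 1.5810393533539127 rad 0.05523747961484343
1.73 [ 1. -8.]
1.88 [  3. -16.]
2.03 [  6. -24.]
2.18 [ 10. -31.]
2.33 [ 15. -37.]
2.48 [ 21. -43.]
2.63 [ 28. -47.]
2.78 [ 36. -51.]
2.93 [ 44. -53.]
3.08 [ 52. -54.]
3.23 [ 60. -54.]
3.38 [ 68. -53.]
3.53 [ 76. -50.]
3.68 [ 83. -47.]
3.83 [ 90. -42.]
3.98 [ 96. -36.]
4.13 [101. -30.]
4.28 [105. -23.]
```

```bash
python3 -m creep '[1,-8,0,0,20,3,-16,0,0,20,6,-24,0,0,20,10,-31,0,0,20,15,-37,0,0,20,21,-43,0,0,20,28,-47,0,0,20,36,-51,0,0,20,44,-53,0,0,20,52,-54,0,0,20,60,-54,0,0,20,60,-54,0,0,20]'; python3 -c "
from h import *
st()
circ(3.38,.15,20)"
```

```text
time_s: 5.42
tcp_pos: [0.5995, -0.0172, 0.1766]
orientation: [179.8, -0.0, 178.0]
force: [-0.4, 9.0, -6.4]
finger_gap: 0.0205
t 5.42 p [ 0.5995 -0.0172  0.1766] rpy [179.83  -0.   177.98] F [-0.43  9.03 -6.37] gap 0.0205 q [ -9.1  12.9  83.7   0.2  83.5 -97.1]
phi -3.045472995964393 rad 0.05381983308324749
3.38 [8. 0.]
3.53 [16.  3.]
3.68 [23.  6.]
3.83 [30. 11.]
3.98 [36. 17.]
4.13 [41. 23.]
4.28 [45. 30.]
4.43 [48. 38.]
4.58 [49. 46.]
4.73 [50. 54.]
4.88 [49. 63.]
5.03 [47. 71.]
5.18 [44. 78.]
5.33 [40. 85.]
5.48 [35. 92.]
5.63 [28. 97.]
5.78 [ 21. 102.]
5.93 [ 14. 105.]
6.08 [  6. 107.]
6.23 [ -2. 108.]
```

```bash
python3 -m creep '[8,1,0,0,20,16,4,0,0,20,23,7,0,0,20,30,12,0,0,20,36,18,0,0,20,41,24,0,0,20,45,31,0,0,20,48,39,0,0,20,49,47,0,0,20,50,55,0,0,20,49,64,0,0,20,47,72,0,0,20,44,79,0,0,20,40,86,0,0,20,35,93,0,0,20,28,98,0,0,20,21,103,0,0,20,21,103,0,0,20]'; python3 -c "
from h import *
st()
circ(5.93,.15,8,(.6065,.037))"
```

```text
time_s: 6.92
tcp_pos: [0.5835, 0.0875, 0.1766]
orientation: [179.8, 0.0, 178.0]
force: [-0.3, 4.8, -6.0]
finger_gap: 0.0205
t 6.92 p [0.5835 0.0875 0.1766] rpy [1.7979e+02 1.0000e-02 1.7801e+02] F [-0.26  4.8  -5.99] gap 0.0205 q [  0.9  11.7  85.1   0.2  83.2 -87.1]
phi -0.46181215061148445 rad 0.055496342541650236
5.93 [-6.  2.]
6.08 [-14.   4.]
6.23 [-22.   5.]
6.38 [-30.   5.]
6.53 [-38.   4.]
6.68 [-46.   1.]
6.83 [-53.  -3.]
6.98 [-60.  -7.]
```

```bash
python3 -m creep '[-6,2,0,0,20,-14,4,0,0,20,-22,5,0,0,20,-30,5,0,0,20,-38,4,0,0,20,-46,1,0,0,20,-53,-3,0,0,20,-56,-4,0,0,20,-56,-4,0,0,20,-56,-4,0,0,20]'; python3 -c "
from h import *
st()
circ(6.9,.15,3,(.6065,.037))
snap('wrist','w4.png')
snap('top','t4.png',(230,125,430,245),4)"
```

```text
time_s: 7.75
tcp_pos: [0.6397, 0.0812, 0.1766]
orientation: [179.8, 0.0, 178.0]
force: [3.5, 1.7, -7.9]
finger_gap: 0.0204
t 7.75 p [0.6397 0.0812 0.1766] rpy [1.7979e+02 4.0000e-02 1.7798e+02] F [ 3.5   1.73 -7.93] gap 0.0204 q [  0.3  18.1  77.    0.2  84.8 -87.7]
phi 0.6093198399580868 rad 0.055294216029690174
6.9 [-0. -0.]
7.05 [-7. -6.]
7.2 [-12. -12.]
```

View pics/w4.png

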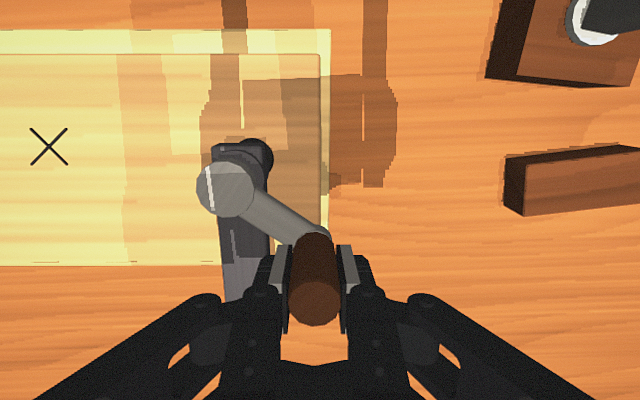

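```bash
python3 -m creep '[0,0,0,0,60,0,0,0,0,100,0,0,0,0,100,0,0,-3,0,100,0,0,-20,0,100,0,0,-45,0,100,0,0,-70,0,100,0,0,-84,0,100,0,0,-84,0,100]'; python3 -c "
from h import *
st()
to([.5145,.29,.26])"
```

```text
time_s: 8.6
tcp_pos: [0.6401, 0.0812, 0.265]
orientation: [179.8, 0.3, 178.0]
force: [-0.0, 0.1, -0.2]
finger_gap: 0.0854
t 8.6 p [0.6401 0.0812 0.265 ] rpy [179.78   0.34 178.  ] F [-0.05  0.13 -0.2 ] gap 0.0854 q [  0.3  16.4  69.1   0.2  94.1 -87.7]
tool mm [132.8 204.3   4.9] yaw [179.78368876   0.34149541 178.00088438] t 8.6
```

```bash
python3 -m creep '[5,10,2,0.02,100,20,30,5,0.04,100,35,55,5,0.06,100,52,80,5,0.08,100,68,105,5,0.09,100,85,130,5,0.09,100,101,155,5,0.09,100,116,178,5,0.09,100,126,194,5,0.09,100,133,204,5,0.09,100,133,204,5,0.09,100,133,204,5,0.09,100]'; python3 -c "
from h import *
st()
snap('wrist','w5.png')
snap('scene','s5.png',(330,100,530,290),3)
snap('top','t5.png',(230,125,430,245),4)"
```

```text
time_s: 9.6
tcp_pos: [0.5142, 0.2897, 0.2598]
orientation: [179.8, 0.3, 172.9]
force: [0.3, 0.4, 0.3]
finger_gap: 0.0855
t 9.6 p [0.5142 0.2897 0.2598] rpy [179.77   0.32 172.89] F [0.26 0.36 0.26] gap 0.0855 q [ 21.9   9.7  77.8   0.   92.1 -61. ]
```

View pics/w5.png

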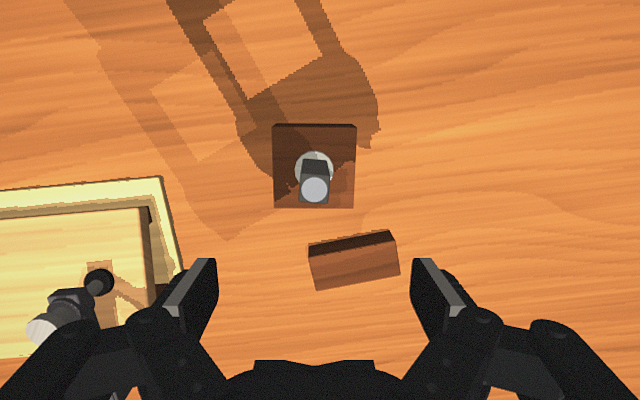

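View pics/t5.png

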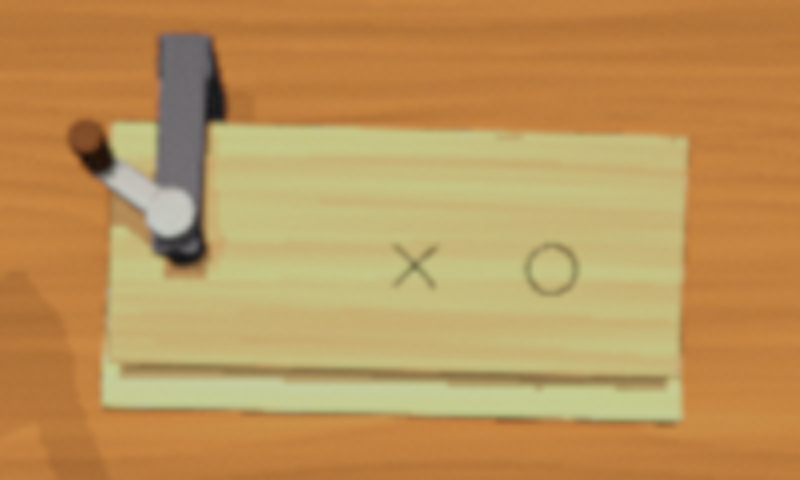

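The crank has stayed about 0.6 rad past its full turn. In the wrist view the gauge disc is at (315,190), centred between the jaws (col 315), and the handle is square to the tool.

```bash
python3 -c "
from h import *
c=r.camera('wrist');st()
print(atz(c,315,189.5,.132),atz(c,314,170,.058))
snap('wrist','w6.png',(250,100,380,230),6)
to([.5145,.29,.092])"
```

```text
t 9.8 p [0.5148 0.2889 0.2598] rpy [179.77   0.32 172.78] F [ 0.04  0.18 -0.62] gap 0.0856 q [ 21.8   9.8  77.8   0.1  92.1 -61. ]
[0.51614309 0.29105686 0.132     ] [0.51551697 0.29071054 0.058     ]
tool mm [  1.3   0.3 167.8] yaw [179.76460443   0.31642366 172.77651067] t 9.85
```

View pics/w6.png

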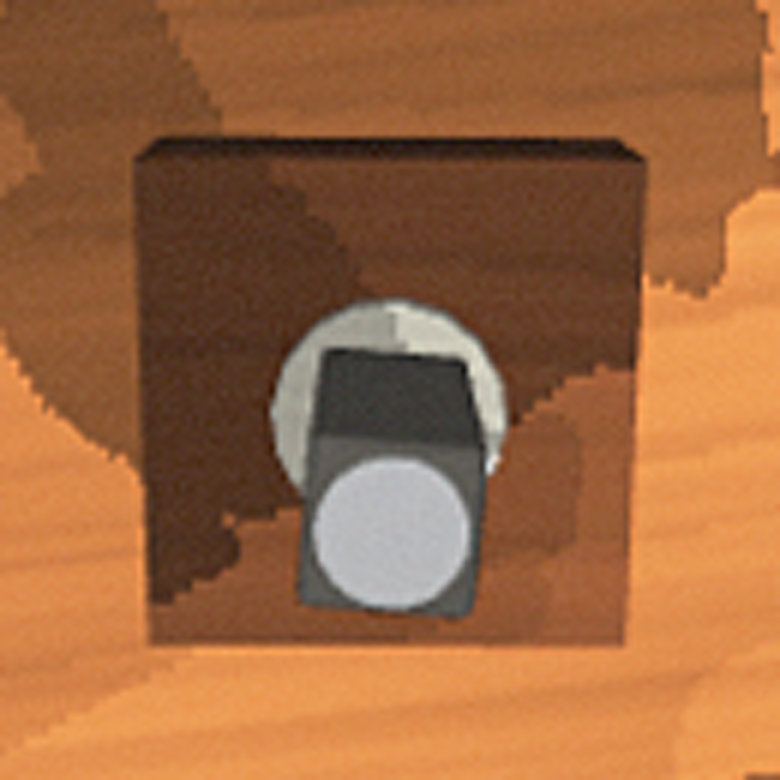

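```bash
python3 -m creep '[0,0,20,0.03,100,0,1,50,0.06,100,0,1,80,0.08,100,0,1,110,0.08,100,0,1,135,0.08,100,0,1,155,0.08,100,0,1,165,0.08,90,0,1,167,0.08,60,0,1,167,0.08,30,0,1,167,0.08,20,0,1,167,0.08,20,0,1,167,0.08,20,0,1,167,0.08,20,0,1,167,0.08,20]'; python3 -c "
from h import *
st()
snap('wrist','w7.png')"
```

```text
time_s: 11.02
tcp_pos: [0.5166, 0.2907, 0.0944]
orientation: [179.7, 0.4, 168.2]
force: [-1.0, -1.2, 6.7]
finger_gap: 0.0252
t 11.02 p [0.5166 0.2907 0.0944] rpy [179.67   0.41 168.19] F [-0.98 -1.16  6.7 ] gap 0.0252 q [ 21.9  15.   90.9   0.   73.5 -56.3]
```

View pics/w7.png

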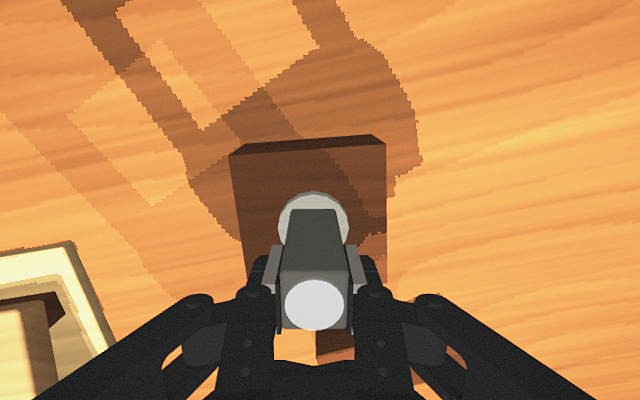

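```bash
python3 -m creep '[0,0,-4,0,20,0,0,-10,0,20,0,0,-18,0,20,0,0,-26,0,20,0,0,-30,0,20,0,0,-30,0,20,0,0,-30,0,20]'; python3 -c "
from h import *
st()
snap('scene','s8.png',(380,150,480,270),5)"
```

```text
time_s: 11.65
tcp_pos: [0.5164, 0.2906, 0.1246]
orientation: [179.7, 0.4, 168.2]
force: [-0.4, 0.4, -1.9]
finger_gap: 0.0253
t 11.65 p [0.5164 0.2906 0.1246] rpy [179.66   0.43 168.2 ] F [-0.43  0.43 -1.85] gap 0.0253 q [ 21.9  13.6  89.    0.   76.9 -56.3]
```

View pics/s8.png

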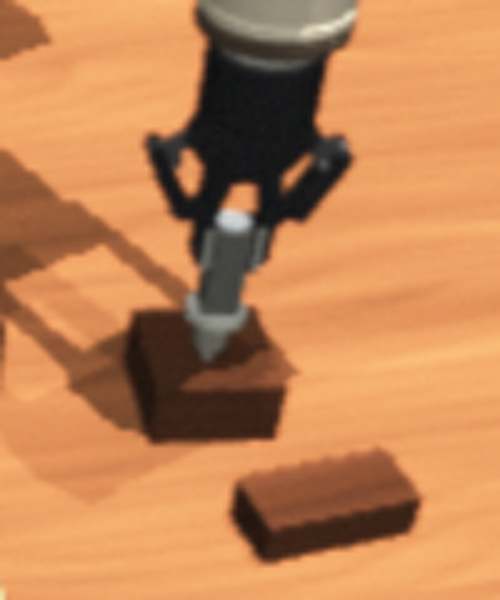

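```bash
python3 -m creep '[2,0,0,0,20,4,0,0,0,20,6,0,0,0,20,8,0,0,0,20,10,0,0,0,20,12,0,0,0,20,14,0,0,0,20,14,0,0,0,20]'; python3 -c "
from h import *
st(); print(r.get_obs()['ft_torque'])"
```

```text
time_s: 12.37
tcp_pos: [0.5029, 0.2933, 0.1245]
orientation: [179.7, 0.5, 168.2]
force: [5.5, -2.4, -0.8]
finger_gap: 0.0253
t 12.37 p [0.5029 0.2933 0.1245] rpy [179.67   0.51 168.2 ] F [ 5.46 -2.43 -0.81] gap 0.0253 q [ 22.7  12.4  90.5  -0.   76.5 -55.5]
[-0.58765179 -1.21507172 -0.00936297]
```

```bash
python3 -m creep '[2,0,0,0,20,4,0,0,0,20,6,0,0,0,20,8,0,0,0,20,10,0,0,0,20,12,0,0,0,20,12,0,0,0,20]'; python3 -c "
from h import *
st(); print(r.get_obs()['ft_torque'])
snap('wrist','w9.png')"
```

```text
time_s: 12.95
tcp_pos: [0.4914, 0.2955, 0.1245]
orientation: [179.7, 0.6, 168.2]
force: [5.2, -1.3, -4.8]
finger_gap: 0.0253
t 12.95 p [0.4914 0.2955 0.1245] rpy [179.68   0.59 168.2 ] F [ 5.23 -1.34 -4.76] gap 0.0253 q [ 23.4  11.4  91.7  -0.1  76.2 -54.8]
[-0.54166483 -1.36658834  0.01757962]
```

View pics/w9.png

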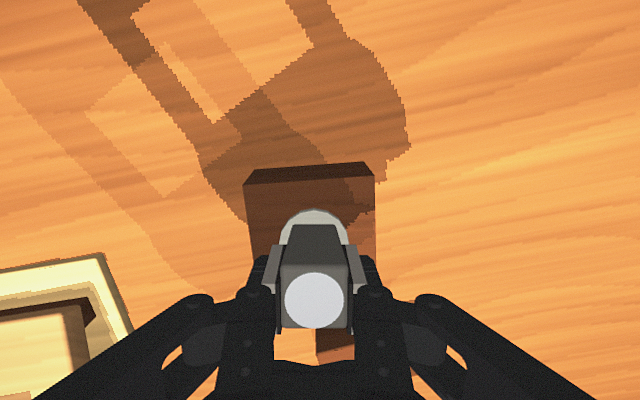

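```bash
python3 -m creep '[2,0,0,0,20,4,0,0,0,20,6,0,0,0,20,8,0,0,0,20,10,0,0,0,20,10,0,0,0,20]'; python3 -c "
from h import *
st(); print(r.get_obs()['ft_torque'])
snap('wrist','w10.png',(220,150,420,340),4)"
```

```text
time_s: 13.5
tcp_pos: [0.4821, 0.2975, 0.1246]
orientation: [179.7, 0.7, 168.2]
force: [6.7, -2.6, -4.0]
finger_gap: 0.0256
t 13.5 p [0.4821 0.2975 0.1246] rpy [179.66   0.7  168.2 ] F [ 6.68 -2.6  -4.  ] gap 0.0256 q [ 24.   10.5  92.7  -0.1  76.  -54.2]
[-0.50429608 -1.60870056  0.01887741]
```

View pics/w10.png

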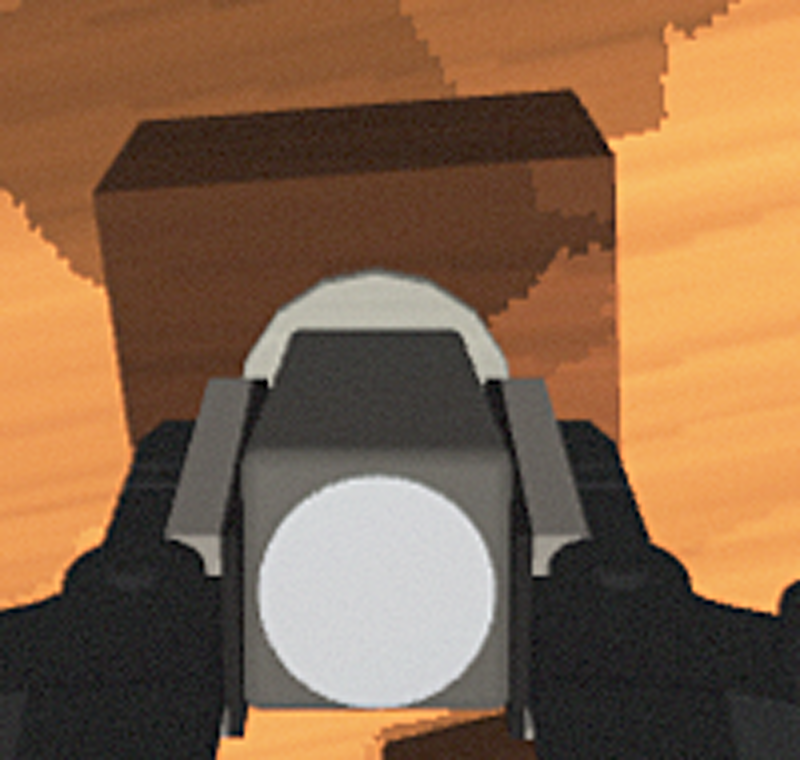

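```bash
python3 -c "
import cv2
im=cv2.imread('pics/w7.png')[170:340,220:420]; cv2.imwrite('pics/w7c.png',cv2.resize(im,None,fx=4,fy=4,interpolation=cv2.INTER_CUBIC))"
```

View pics/w7c.png

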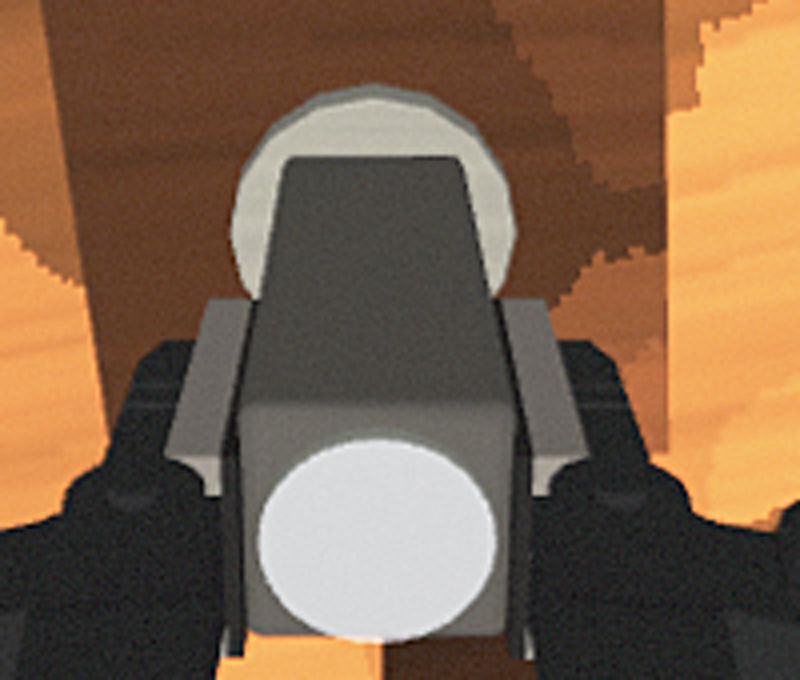

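```bash
cat > tilt.py <<'E'
from h import *
from scipy.optimize import least_squares
def fit(c,p,R,x0,y0,k,obs):
    G=np.array([(13,-13,126),(13,13,126),(13,-13,54),(13,13,54),(0,0,128),(-13,0,126),(21,0,54)],float)/1000
    def model(q):
        a,x,y,h=q
        # tool frame (x, y, -z up): gauge axis leans to +tool x by a
        ex=np.array([np.cos(a),0,np.sin(a)]);ez=np.array([np.sin(a),0,-np.cos(a)]);ey=np.array([0,1,0])
        O=np.array([x,y,h])
        T=[O+g[0]*ex+g[1]*ey+g[2]*ez for g in G]
        return proj(c,[p+R@t for t in T])
    obs=np.array(obs,float); px=np.array([[(u+.5)/k-.5+x0,(v+.5)/k-.5+y0] for u,v in obs])
    def res(q):
        d=model(q)-px; d[5:,0]=0; return d.ravel()
    s=least_squares(res,[0.1,0,0,.09]); print("tilt",s.x[0],"foot xyz mm tool",s.x[1:]*1000,"rms",np.sqrt(np.mean(s.fun**2))); print(np.round(res(s.x).reshape(-1,2),1).tolist()); return s.x
if __name__=="__main__":
    c=r.camera("wrist");p,R,o=pose()
    print("before"); fit(c,p,R,220,170,4,[(242,403),(515,403),(285,157),(461,157),(377,540),(377,634),(375,98)])
    print("now"); fit(c,p,R,220,150,4,[(243,449),(510,449),(293,331),(460,331),(377,591),(377,707),(377,275)])
E
python3 tilt.py
```

```text
before
tilt -0.005058099467496766 foot xyz mm tool [-0.22724488  0.72629229 94.75164423] rms 0.6165909805716115
[[-0.8, 0.4], [-0.1, 0.4], [0.6, -0.5], [1.0, -0.5], [-0.1, -1.1], [0.0, 0.3], [0.0, 1.1]]
now
tilt 0.23606216642688624 foot xyz mm tool [-29.06833097   0.74359567  93.26334217] rms 0.39405717499104936
[[0.2, 0.2], [-0.0, 0.2], [-0.5, -0.3], [0.4, -0.3], [-0.0, -0.9], [0.0, 0.5], [0.0, 0.6]]
```

```bash
python3 -m creep '[2,0,0,0,20,4,0,0,0,20,5,0,0,0,20,5,0,0,0,20]'; python3 -c "
from h import *
st()
snap('wrist','w11.png',(220,150,420,340),4)"; python3 -m creep '[0,0,-5,0,20,0,0,-15,0,20,0,0,-35,0,20,0,0,-55,0,20,0,0,-75,0,20,0,0,-95,0,20,0,0,-110,0,20,0,0,-120,0,20,0,0,-120,0,20,0,0,-120,0,20,0,0,-120,0,20]';python3 -c "
from h import *
st()
snap('wrist','w12.png',(220,150,420,340),4)
snap('scene','s12.png',(380,100,480,270),4)"
```

```text
time_s: 13.93
tcp_pos: [0.4777, 0.2984, 0.1248]
orientation: [179.6, 0.8, 168.2]
force: [5.1, -1.8, -2.2]
finger_gap: 0.0252
t 13.93 p [0.4777 0.2984 0.1248] rpy [179.65   0.79 168.19] F [ 5.1  -1.84 -2.24] gap 0.0252 q [ 24.3  10.1  93.2  -0.2  75.9 -53.9]
time_s: 14.9
tcp_pos: [0.4756, 0.2979, 0.2436]
orientation: [179.7, 0.7, 168.2]
force: [0.0, -0.4, -2.3]
finger_gap: 0.0253
t 14.9 p [0.4756 0.2979 0.2436] rpy [179.7    0.71 168.2 ] F [ 0.03 -0.42 -2.34] gap 0.0253 q [ 24.3   6.3  83.6  -0.2  89.4 -53.9]
```

View pics/w12.png

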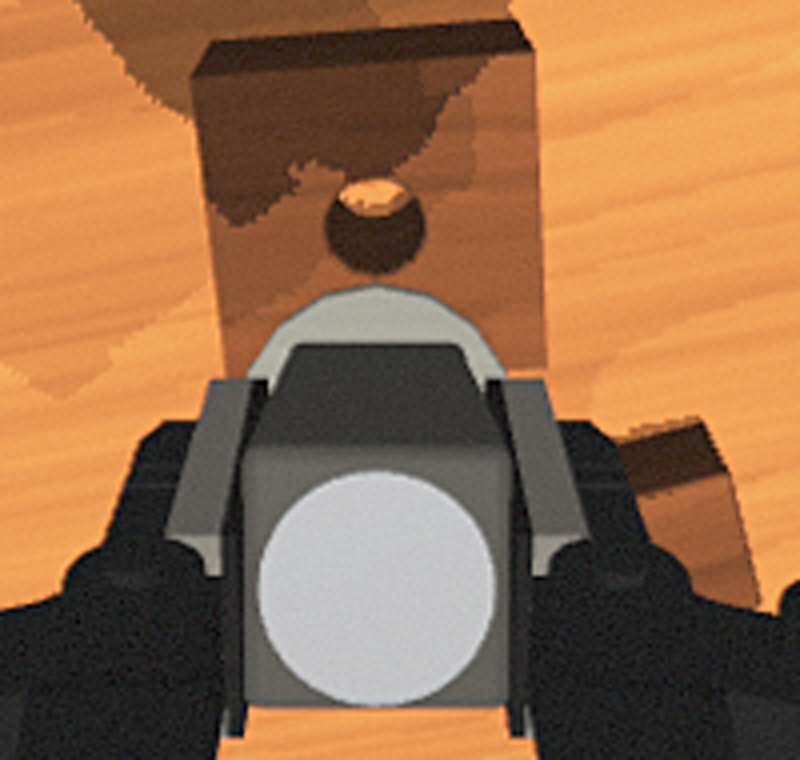

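View pics/s12.png

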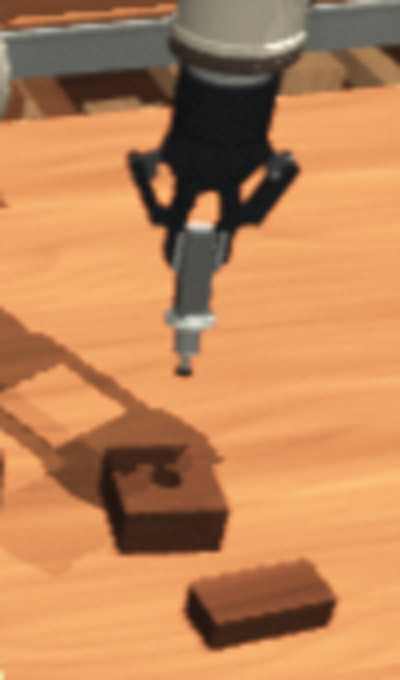

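```bash
cat > t2.py <<'E'
from tilt import *
c=r.camera("wrist");p,R,o=pose()
q=fit(c,p,R,220,150,4,[(243,445),(510,445),(294,345),(460,345),(377,588),(377,707),(377,290)])
a=q[0]; ax=R@[np.sin(a),0,-np.cos(a)]
print("axis",ax,"vert ang",np.arccos(ax[2])); st()
E
python3 t2.py
```

```text
tilt 0.2715092312943228 foot xyz mm tool [-32.94942431   0.72339377  92.12917694] rms 0.4003182886278754
[[0.3, 0.3], [-0.0, 0.2], [-0.7, -0.2], [0.4, -0.2], [-0.0, -0.9], [0.0, 0.5], [0.0, 0.4]]
axis [-0.27533342  0.05231673  0.9599242 ] vert ang 0.2840647014001711
t 15.05 p [0.4758 0.2979 0.2439] rpy [179.7    0.72 168.2 ] F [ 0.42  0.05 -1.77] gap 0.0256 q [ 24.3   6.3  83.6  -0.2  89.4 -53.9]
```

```bash
cat > tgt.py <<'E'
from h import *
import sys
RING=np.array([.5885,-.2055,.0722]); n=np.array([-.2762,.0094,.9611]); FT=np.array([-31,.5,87])/1000
def go(st_mm,yaw=178.05):
    p,R,o=pose(); Rn=Ro.from_euler("xyz",[o["orientation"][0],o["orientation"][1],yaw],degrees=True).as_matrix()
    P=RING+n*st_mm/1000-Rn@FT; print("TCP target",P); to(P); print("n in tool",R.T@n)
if __name__=="__main__": go(float(sys.argv[1]))
E
python3 tgt.py 40
```

```text
TCP target [ 0.54535225 -0.20499293  0.19724561]
tool mm [-170.4 -478.3   46.2] yaw [179.69621271   0.71660711 168.19705973] t 15.05
n in tool [ 0.2602414  -0.04218029 -0.96466743]
```

```bash
python3 -m creep '[0,-6,-8,0,20,-6,-20,-15,-0.02,20,-15,-44,-15,-0.05,20,-25,-70,-15,-0.08,20,-35,-98,-15,-0.11,20,-45,-126,-15,-0.14,20,-55,-154,-15,-0.17,20,-65,-182,-15,-0.172,20,-75,-210,-15,-0.172,20,-85,-238,-15,-0.172,20,-95,-266,-15,-0.172,20,-105,-294,-15,-0.172,20,-115,-322,-15,-0.172,20,-125,-350,-10,-0.172,20,-135,-378,0,-0.172,20,-145,-406,10,-0.172,20,-155,-434,20,-0.172,20,-163,-458,30,-0.172,20,-168,-472,40,-0.172,20,-170,-478,44,-0.172,20]'; python3 -m creep '[0,0,0,0,20,0,0,0,0,20]'; python3 -c "
from h import *
import tgt
st(); tgt.go(40)
snap('wrist','w13.png',(120,100,420,340),2.5)
snap('scene','s13.png',(240,130,380,290),4)
snap('top','t13.png',(300,120,440,260),4)"
```

```text
time_s: 16.72
tcp_pos: [0.5444, -0.2065, 0.1978]
orientation: [179.8, 0.6, 177.9]
force: [-0.3, -0.7, -3.2]
finger_gap: 0.0252
time_s: 16.88
tcp_pos: [0.5442, -0.2061, 0.1978]
orientation: [179.8, 0.6, 177.9]
force: [-0.0, 0.1, -1.7]
finger_gap: 0.0254
t 16.88 p [ 0.5442 -0.2061  0.1978] rpy [179.76   0.61 177.93] F [-0.02  0.11 -1.69] gap 0.0254 q [ -28.6    9.9   84.8    0.5   84.9 -116.6]
TCP target [ 0.54551108 -0.20490229  0.19730413]
tool mm [-1.3  1.3  0.5] yaw [179.75943138   0.61365607 177.93015971] t 16.8833
n in tool [ 0.26604996  0.00346574 -0.96399866]
```

View pics/w13.png

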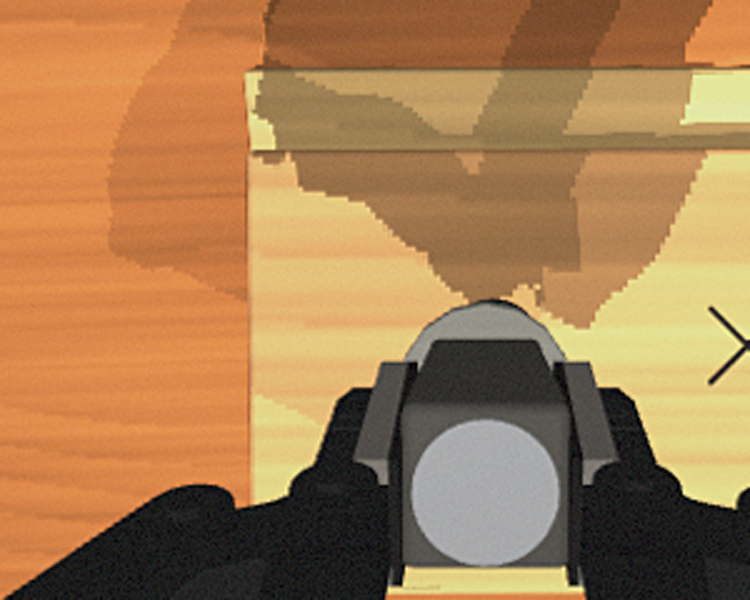

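View pics/s13.png

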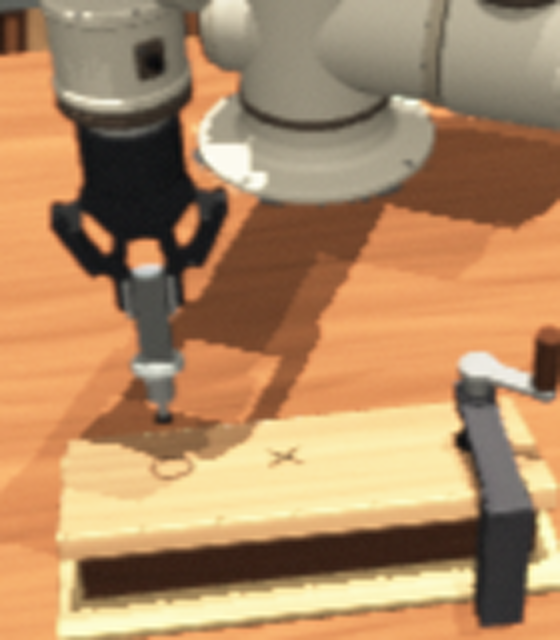

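View pics/t13.png

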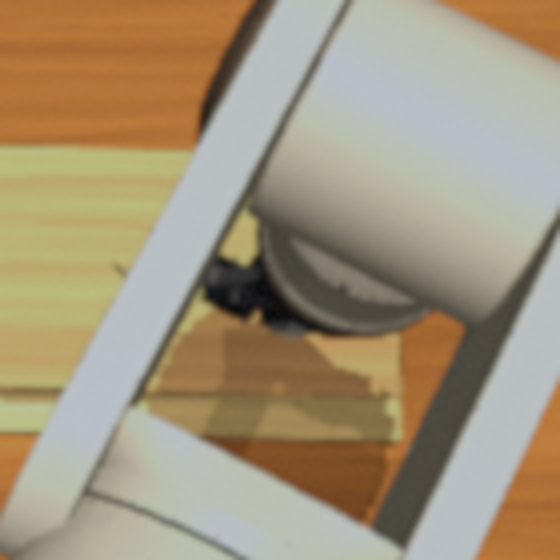

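```bash
cat > chk.py <<'E'
from tgt import *
c=r.camera("scene"); p,R,o=pose()
F=p+R@FT
cr=lambda P:(proj(c,P)-[240,130]+.5)*4-.5
print("pred ring",cr([RING]),"pred foot",cr([F]),"foot",F,"rel normal/mm",(F-RING)@n*1000)
# 10mm displacements in crop px
for d in ([.01,0,0],[0,.01,0],[0,0,.01]): print(d,cr([F+d])-cr([F]))
E
python3 chk.py
```

```text
pred ring [[169.03032702 467.3738964 ]] pred foot [[162.88146167 420.99625662]] foot [ 0.57667945 -0.20592116  0.11206116] rel normal/mm 41.57143409584293
[0.01, 0, 0] [[0.90106125 8.5465745 ]]
[0, 0.01, 0] [[12.63455056 -1.54822319]]
[0, 0, 0.01] [[-1.17159331 -9.34812741]]
```

```bash
sed -i 's/-.2055,.0722/-.2038,.0722/' tgt.py; python3 tgt.py 10
```

```text
TCP target [ 0.55366265 -0.20340881  0.16842124]
tool mm [-8.6  2.4 30.4] yaw [179.8061026    0.70420114 178.00979971] t 17.0833
n in tool [ 0.26452674  0.00306605 -0.96441911]
```

```bash
python3 -m creep '[-2,1,5,0,20,-4,2,12,0,20,-6,2,19,0,20,-7,2,25,0,20,-8,2,29,0,20,-9,2,30,0,20,-9,2,30,0,20,-9,2,30,0,20]'; python3 -c "
from h import *
import chk
st()
snap('scene','s14.png',(260,210,320,270),10)"
```

```text
time_s: 17.75
tcp_pos: [0.5541, -0.2039, 0.1689]
orientation: [179.8, 0.7, 178.0]
force: [-0.2, -0.1, -1.5]
finger_gap: 0.0251
pred ring [[171.14920781 467.10696536]] pred foot [[169.17465453 456.01948281]] foot [ 0.58623753 -0.20429797  0.08246931] rel normal/mm 10.490048490955399
[0.01, 0, 0] [[0.93425267 8.6961156 ]]
[0, 0.01, 0] [[12.50392266 -1.56486982]]
[0, 0, 0.01] [[-1.12549721 -9.06345958]]
t 17.8 p [ 0.5541 -0.204   0.1691] rpy [179.82   0.72 178.01] F [ 1.05  0.6  -1.16] gap 0.0252 q [ -27.9   11.6   86.1    0.5   81.7 -116. ]
```

View pics/s14.png

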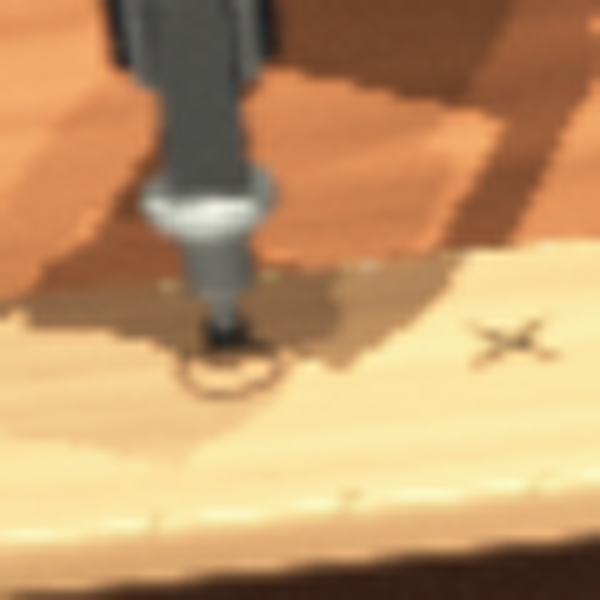

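```bash
python3 -c "
from h import *
print(np.mean([ (r.camera('wrist'),r.get_obs()['force'])[1] for _ in range(6)],0))"; python3 -m creep '[-0.5,0,2,0,20,-1,0,4,0,20,-1.5,0,5.5,0,20,-2,0,7.5,0,20,-2.5,0,9,0,20,-3,0,10.5,0,20,-3,0,11,0,20,-3,0,11.5,0,20,-3,0,11.5,0,20,-3,0,11.5,0,20]'; python3 -c "
from h import *
print(np.mean([ (r.camera('wrist'),r.get_obs()['force'])[1] for _ in range(6)],0))
import chk;st()"
```

```text
[-0.08465061 -0.03633229 -1.78910286]
time_s: 18.98
tcp_pos: [0.5572, -0.2039, 0.1576]
orientation: [179.8, 0.7, 178.0]
force: [0.2, 0.3, 0.3]
finger_gap: 0.0254
[-0.05162245  0.66244731  0.02068035]
pred ring [[171.14920781 467.10696536]] pred foot [[170.80998026 469.04078684]] foot [ 0.58933159 -0.20424826  0.07091914] rel normal/mm -1.4649349334142403
[0.01, 0, 0] [[0.94119987 8.74609975]]
[0, 0.01, 0] [[12.44979115 -1.57010991]]
[0, 0, 0.01] [[-1.11181642 -8.95409527]]
t 19.33 p [ 0.5572 -0.2039  0.1575] rpy [179.81   0.72 178.01] F [ 0.51  0.31 -0.16] gap 0.0253 q [ -27.8   12.4   86.6    0.5   80.5 -115.9]
```

```bash
python3 -m creep '[-0.3,0,1,0,20,-0.5,0,2,0,20,-0.8,0,3,0,20,-1.1,0,4,0,20,-1.4,0,5,0,20,-1.5,0,5.5,0,20,-1.5,0,5.5,0,20,-1.5,0,5.5,0,20]'; python3 -c "
from h import *
print(np.mean([ (r.camera('wrist'),r.get_obs()['force'])[1] for _ in range(6)],0))
import chk;st()
snap('scene','s15.png',(260,210,320,270),10)
snap('scene','s15b.png',(240,130,380,290),4)
snap('wrist','w15.png',(220,150,420,340),4)"
```

```text
time_s: 20.0
tcp_pos: [0.5588, -0.2039, 0.1521]
orientation: [179.8, 0.7, 178.0]
force: [-0.8, 0.6, 2.2]
finger_gap: 0.0249
[-0.17448654  0.90157983  2.22510142]
pred ring [[171.14920781 467.10696536]] pred foot [[171.47262567 475.25930208]] foot [ 0.59090785 -0.20431703  0.06547305] rel normal/mm -7.1351844305821475
[0.01, 0, 0] [[0.94381486 8.77080494]]
[0, 0.01, 0] [[12.42559097 -1.57277195]]
[0, 0, 0.01] [[-1.10609124 -8.90319055]]
t 20.35 p [ 0.5588 -0.204   0.1521] rpy [179.82   0.73 178.01] F [-0.43  0.88  2.1 ] gap 0.0252 q [ -27.7   12.7   86.8    0.5   79.9 -115.8]
```

View pics/s15.png

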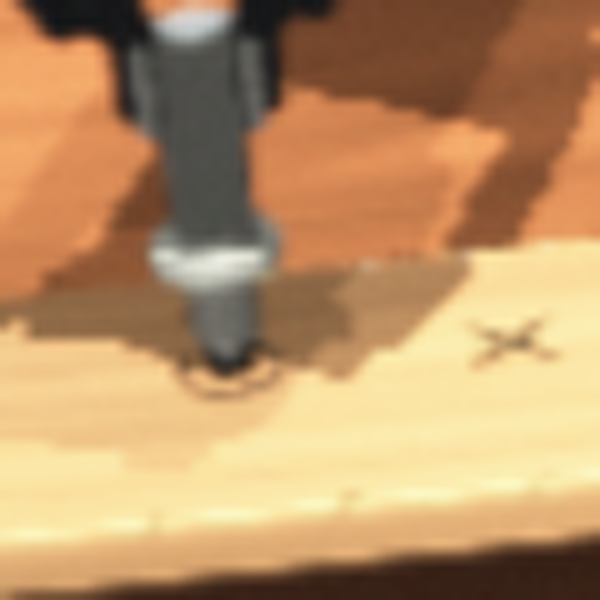

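View pics/w15.png

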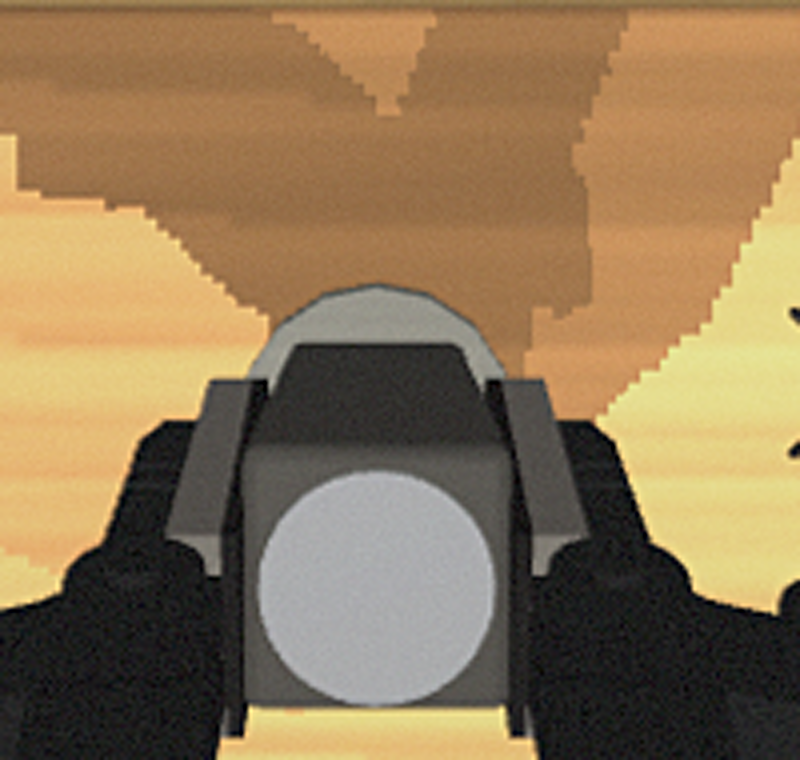

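View pics/s15b.png

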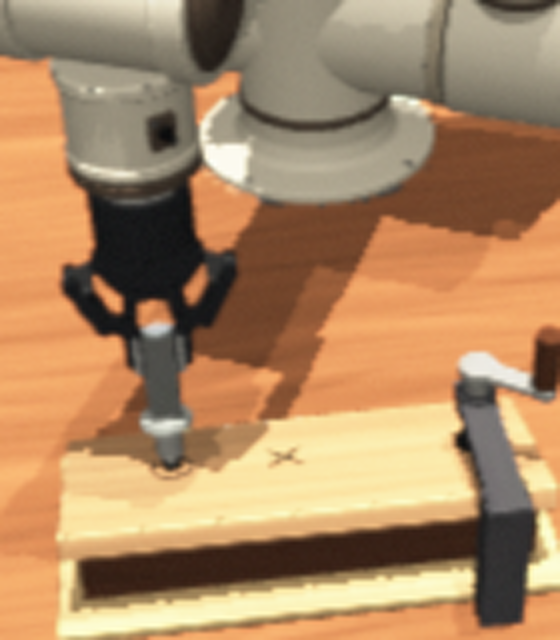

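Run:
```python
from h import *
ims=[]
for i in range(6):
    c=r.camera("scene"); ims.append(np.array(c["pixels"]).astype(float))
im=np.mean(ims,0)[230:256,272:300]; im=np.clip((im-20)*1.2,0,255).astype(np.uint8)
cv2.imwrite("pics/s16.png",cv2.resize(im,None,fx=24,fy=22,interpolation=cv2.INTER_CUBIC))
from tgt import RING,n
sx=np.array([.961*.9994,-.961*.034,.276]); sy=np.array([.034,.9994,0])
t=np.linspace(0,2*np.pi,9)
for nm,P in (("ring",[RING+.016*(np.cos(a)*sx+np.sin(a)*sy) for a in t]+[RING]),("foot+-",[RING+.007*(np.cos(a)*sx+np.sin(a)*sy) for a in t])):
    q=proj(c,P); print(nm,np.round((q-[272,230]+.5)*[24,22]).tolist())
```

```text
ring [[264.0, 425.0], [349.0, 401.0], [382.0, 361.0], [345.0, 327.0], [260.0, 320.0], [177.0, 343.0], [142.0, 383.0], [178.0, 417.0], [264.0, 425.0], [262.0, 372.0]]
foot+- [[263.0, 395.0], [300.0, 385.0], [314.0, 367.0], [298.0, 352.0], [261.0, 349.0], [224.0, 359.0], [209.0, 377.0], [225.0, 392.0], [263.0, 395.0]]
```

View pics/s16.png

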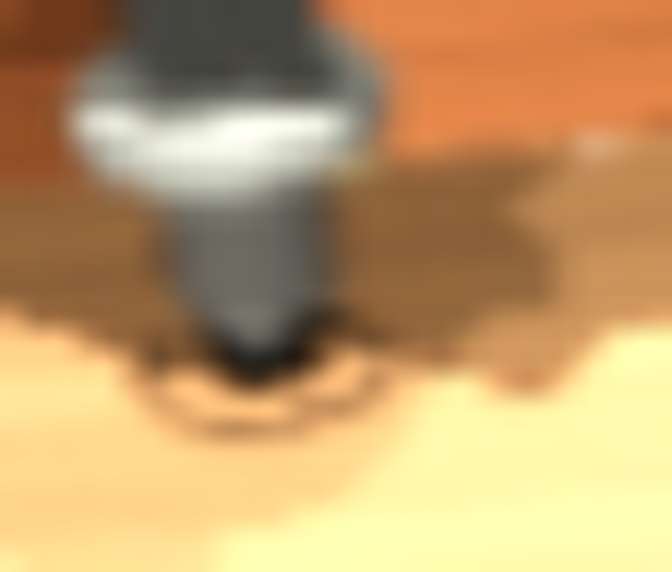

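```bash
python3 -c "
from h import *
st(); print(r.job_done())"
```

```text
t 20.8 p [ 0.5588 -0.204   0.1521] rpy [179.82   0.73 178.01] F [0.26 0.49 2.54] gap 0.025 q [ -27.7   12.7   86.8    0.5   79.9 -115.8]
the job is handed in; nothing more can be done
None
```

I turned the crank to about 6.9 rad and pressed the gauge into the pencilled ring. I handed the job in at 20.8 s with the gauge still held there; the hand-in gave no verdict.

**What I did**
- **Crank:** I gripped the knob and carried it clockwise round the axis. The top and scene views after release showed the crank had stayed there.
- **Tilting the gauge:** The moves cannot tilt the tool, so I raised the gauge 30 mm. I then drew the tool sideways so the stand's hole rim (about 6–7 N) swung the gauge in the jaws to match the slope.
- **Pressing:** I lifted it out, turned it to line up with the seat, and pressed it square to the board in the ring.

**Last checks**
- **Angle:** The camera fit gave the gauge's axis at 0.284 rad from vertical, against a slope of 0.28 rad. The wrist view looked unchanged under load.
- **Push:** The wrist force changed by about 4 N on pressing, which puts the spring at roughly half, about 6 mm in.
- **Position, two checks disagreed slightly:** The enlarged scene view put the foot about 4 mm down the slope from the ring's centre. The arm's own position put it within about 1–2 mm. Both are inside the 10 mm limit, so I left it.
- **Fit bias:** The camera fit also placed the foot about 4 mm too low along the axis. I corrected that from the known resting height in the stand.
- **Bystanders:** No move went near the glue, the offcut or the hammer. I did not measure their positions again at the end.

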